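Latch the soak tank's heavy lid open with its hand lever

ROBOT

A 6-joint arm with a two-finger parallel gripper is mounted at the origin on the work surface. World frame = base frame: x ahead of the robot, y to its left, z up, the work surface at z = 0. Lengths are in mm, angles in rad, forces in N, time in s.
With the tool pointing down it reaches from about 275 to 1000 mm from the base axis. Payload 8.4 kg.
Tool frame: the origin (TCP) lies between the finger pads; the fingertips stand r.finger_overhang ahead of it and the grasp point (between the pads) is the TCP (r.finger_overhang is the distance from the TCP to the fingertips, in mm); z points along the fingers, y is the line along which they close (so a half turn about z gives the same grasp; the last joint's range is limited). The gripper opens to 85 mm and grips with 20 to 120 N. Pads are 22 mm wide; open, the fingers measure 114 mm over their backs; the gripper's body (76 mm by 85 mm) begins 54 mm behind the grasp point. The pads swing forward as they close: fully open they stand 13 mm farther back than shut.
Start: joints at [-1.153, 0.353, 1.633, -0, 1.155, -0.002], TCP at [254.735, -570.735, 250.281] pointing down, gripper open.
Joint ranges: [-2.63, 2.63], [-0.92, 2.1], [0.06, 2.66], [-1.3, 4.44], [0, 2.69], [-3.02, 3.02]. Speed limits (rad/s): [2.22, 2.22, 2.79, 3.14, 3.14, 3.14].

INTERFACE

Orientations are given as [roll, pitch, yaw] about the fixed x, y, z axes, in that order (R = Rz(yaw) Ry(pitch) Rx(roll)).
In Python, from rig import r, cams, sign_off gives the robot as it stands.
- The arm moves only by the shell command python3 -m crank 'ROWS' [FORCE]. ROWS is JSON, a list of rows, each a list of 7 numbers: the shift along the tool's x, y, z in m, then the turn, a rotation vector about the tool's x, y, z in rad, then the closure, from 0 (fully open) to 1 (shut). In form: [[dx, dy, dz, ax, ay, az, gripper], ...]. A call has 1 to 5 rows; each row is the pose to reach, as a shift and turn from the pose commanded when the call began, along the tool's axes at that moment; what a row does not reach only later rows make up. A row lasts 1/10 s, in which the tool goes at most 50 mm and 8.59 degrees, less where a joint would pass 70% of its speed; a pose out of reach is approached as far as the arm can. A call with a gripper value outside its range is refused whole. The fingers move at their own pace and stop on an object; FORCE is the grip in N (left out, the last holds). Time passes only in rows, so rows that repeat a pose let the fingers close. It gives the time, the measured TCP pose, the force, the opening and the grip force at its end, in the units of the state.
- r.sense(): the state, without advancing time (a new reading comes with each control period).
- cams.grab_frame(name): name is "scene" or "top"; returns a dict with "image" (480x640x3 uint8, red, green, blue), "fx", "fy", "cx", "cy" (pixels), "position" and "orientation" of the camera in the world. Camera axes: x right, y down, z forward; pixel columns grow to the right and rows downward; lengths in mm; the calibration is good to about 2 mm. A picture is of the moment at which its call begins. There is no depth.
- sign_off(): hands the job in; it is judged then, once.
The state is a dict: "clock": time; "qpos": joint angles; "qvel": joint speeds; "joint_efforts": joint torques, N m; "eef_pos": TCP position; "tcp_rot": TCP orientation; "contact_force": force on the tool from outside, world axes, zero at the start; "wrist_torque": the same for the moment, N m; "opening": opening from 0.0 (shut) to 1.0 (fully open); "grasp_force": force on a finger pad.
Only numpy, scipy, OpenCV 4.12 (cv2) and the standard library are available. Lean on these libraries where they do the work, as an engineer would, in place of code of your own. Each camera call takes 0.05 s, during which the arm holds its last target. There are 200 camera calls.

TASK

Open the soak tank's heavy lid: push the swivelling stop out from under the hand lever by nudging its upright peg, then press the long end of the lever down until the lid is up and the spring catch has snapped in under its edge, and let the lever go so that the lid stays open on the catch. Do it all by touch, pushing and pressing with the fingers only: nothing is to be picked up. Do not touch the lid itself, and leave the other things on the bench where they stand.

Things in the scene. Friction and masses are not known exactly. Their poses are not given: they have to be found in the camera images.
- station: Fixed soak-tank station on a steel base plate 240 x 450 mm, 10 mm thick. Origin on the bench right below the lever's pivot, z up, turned -29 to +12 degrees. The tank is on its +y side (y 115 to 285, x -98 to 98 mm, rim 130 mm high), the lever's long arm runs to -y at x = 0, the stop's post is on the -x side, the catch bracket beside the tank's +x wall (up to 170 mm high).
- lever_pivot (a point): The lever's fixed pivot axis (along the station's x), 115 mm above the bench.
- lever_pad (a point): Top centre of the black rubber pad at the end of the lever's long arm, where to press. Pad 36 mm wide, 60 mm long along the arm, 12 mm thick; the arm is a steel bar 24 mm wide. The point is 210 mm along the arm and 6 mm above its mid-line. At rest the arm slopes up from the pivot at 0.38 rad (point 198 mm above the bench); fully down the point is 65 mm above the bench.
- lever (a joint): Angle of the lever (rad): 0 at rest (long end up), grows as the long end goes down, end stop at 0.65. Its short end, 100 mm from the pivot, bears under a tongue of the lid. Pressing takes about 3 to 12 N at the pad; a spring brings the long end up again when let go.
- lid (a joint): Opening angle (rad) of the heavy steel lid, hinged at the tank's far (+y) wall: 0 shut, about 0.28 with the lever at its end stop. 200 x 175 mm, 8 mm thick, 2.2 to 3.3 kg. Raised past about 0.22 the catch snaps in under its edge; let go, it then rests on the catch at about 0.2.
- lid_edge (a point): Middle of the lid's free edge (towards the lever), on its top face.
- catch: Spring catch: a brass bolt 16 mm wide that slides along x in a bracket beside the lid's +x edge. Origin: upper edge of its nose, 159 mm above the bench, 8 mm in over the lid's edge. The rising lid pushes the bevelled nose out and it springs back under the lid by itself; it needs no handling.
- stop_post (a point): Vertical pivot axis of the swivelling stop, at the top of its bar, 137 mm above the bench.
- stop_peg (a point): Top centre of the upright round peg on the stop's outer end: 16 mm thick, standing from 137 to 187 mm above the bench, 55 mm from the post axis on the side away from the lever. Pushed in the station's +y direction (towards the tank) it swings the bar's other end, which lies under the lever, out to -y.
- stop (a joint): Angle of the stop (rad): 0 = its bar (20 mm wide, 12 mm thick) lies square under the lever and blocks it; grows as the peg goes to the station's +y; beyond about 0.95 the lever can pass; end of travel 1.5. Starts between 0 and 0.25, stays where it is left, about 1 N at the peg moves it.
- sander: An electric palm sander: grey round body 124 mm across and 120 mm tall with a black stub of a handle on its side; a bystander. Origin at the centre of its underside.
- tape: A roll of masking tape lying flat, 100 mm across, 30 mm tall; a bystander. Origin at the centre of its underside.
- block: A wooden sanding block 100 x 65 x 40 mm; a bystander. Origin at the centre of its underside.

How it is judged:
By the outcome, as a careful person would: the job done as asked, in the order asked, and still so for the second after the job is handed in, with the robot touching nothing.
It also fails if it takes over 54 s, if anything falls off the work surface, if the arm or the gripper's body presses on something with over 40 N, if the wrist force passes 120 N, or if a joint passes its speed limit or range.

## Working session

There is one attempt and no reset: what is moved stays moved. The work goes in short steps, Python scripts to look and compute and a shell command to move; the robot and the scene stay as the last step left them, time stands still between calls to the robot, and variables do not carry over. Pictures are saved under pics/ and viewed, at most 10 in all, crops included, and the job is handed in when it is done.

```bash
ls; mkdir -p pics
python3 - <<'E'
from rig import r,cams
import cv2,json,numpy as np
for n in("scene","top"):
    f=cams.grab_frame(n); cv2.imwrite(f"pics/{n}0.png",f["image"][:,:,::-1])
    print(n,{k:np.round(f[k],4).tolist() for k in f if k!="image"})
print(r.finger_overhang); print(r.sense())
E
```

```text
pics
scene {'fx': 494.5777, 'fy': 494.5777, 'cx': 314.1654, 'cy': 244.589, 'position': [1439.3247, -318.5482, 789.2284], 'orientation': [-2.1453, 0.0241, 1.1976]}
top {'fx': 452.6475, 'fy': 452.6475, 'cx': 324.5443, 'cy': 240.6294, 'position': [369.7002, 24.7594, 1162.9831], 'orientation': [-2.9875, 0.0044, -1.5919]}
19.0
{'clock': 0.1, 'qpos': array([-1.15340554e+00,  3.53590409e-01,  1.63405097e+00,  2.44373300e-05,
        1.15520414e+00, -2.40154959e-03]), 'qvel': array([-5.86587862e-04, -7.84086269e-04, -2.22602153e-03, -1.33837225e-03,
       -5.37590786e-05,  4.52882814e-04]), 'joint_efforts': array([ 6.23506367e-04, -6.06359053e+01, -3.42819285e+01,  2.41806617e-05,
        3.98394870e-03,  2.02529100e-05]), 'eef_pos': array([ 254.57512759, -570.36479873,  249.63330945]), 'tcp_rot': array([-3.14033985e+00, -2.53535320e-05,  4.19782439e-01]), 'contact_force': array([-0.14359286, -0.33503741, -0.42146341]), 'wrist_torque': array([ 0.02648917,  0.04735351, -0.07798337]), 'grasp_force': 0.0, 'opening': 0.9973666749819554}
```

View pics/scene0.png

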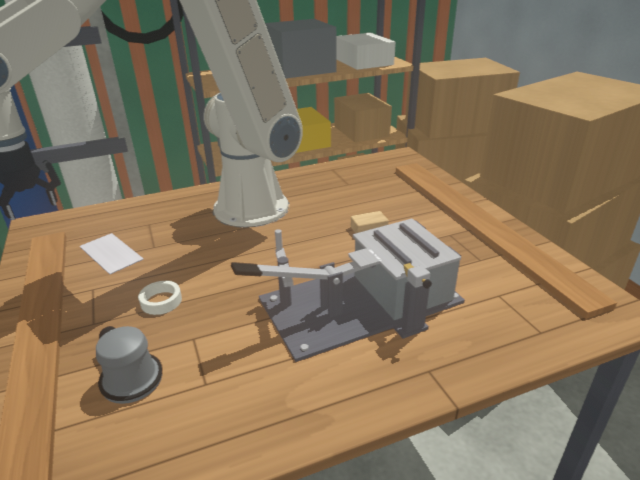

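View pics/top0.png

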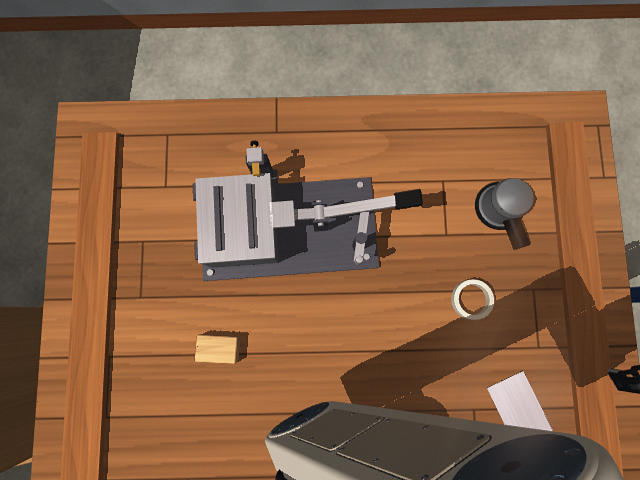

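The overview shows the pad at top (408,199) and scene (245,268). The peg is at about top (358,260) and scene (278,233), and the lid is at top (235,218). I'll zoom in to get accurate pixel positions.

Run:
```python
import cv2,numpy as np
s=cv2.imread("pics/scene0.png");t=cv2.imread("pics/top0.png")
a=cv2.resize(s[215:365,225:425],None,fx=4,fy=4,interpolation=cv2.INTER_CUBIC)
b=cv2.resize(t[135:285,235:435],None,fx=4,fy=4,interpolation=cv2.INTER_CUBIC)
cv2.imwrite("pics/sz.png",a);cv2.imwrite("pics/tz.png",b)
```

```text
(no output)
```

View pics/sz.png

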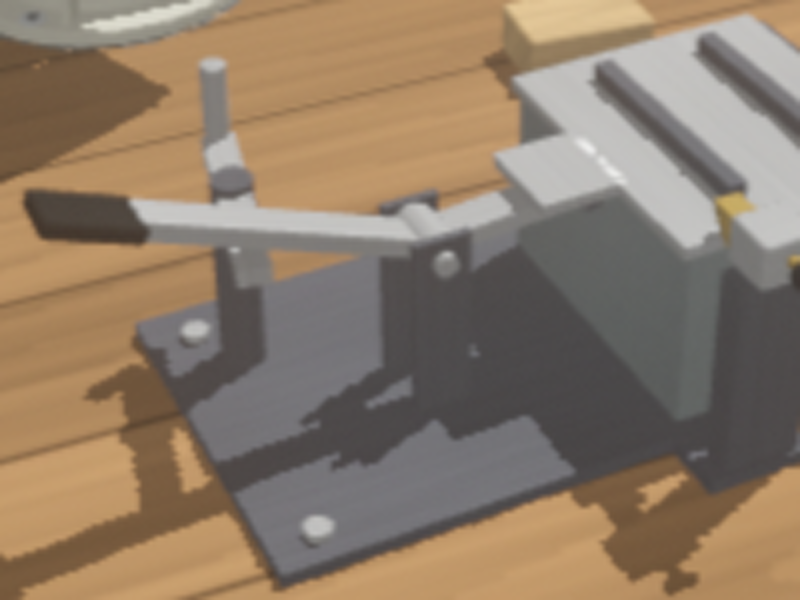

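View pics/tz.png

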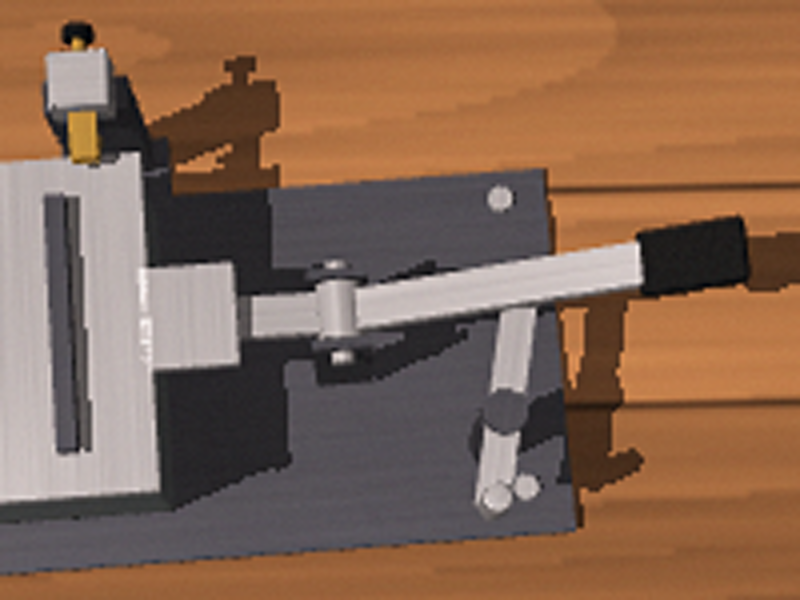

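In the scene crop, the peg top is at (213,65), the post cap at (232,178), the pad's left end at (25,190) and the pivot pin end at (446,264). In the top crop, the peg top is at (497,497), the post at (505,408), the pad centre at about (693,257) and the pin ends at (334,263) and (343,357). The lever points roughly towards world −y, with the stop's peg on the robot side.

```bash
cat > h.py <<'E'
import numpy as np
from scipy.spatial.transform import Rotation as R
C={'s':dict(f=494.5777,c=(314.1654,244.589),p=np.array([1439.3247,-318.5482,789.2284]),o=[-2.1453,.0241,1.1976],k=(225,215)),
   't':dict(f=452.6475,c=(324.5443,240.6294),p=np.array([369.7002,24.7594,1162.9831]),o=[-2.9875,.0044,-1.5919],k=(235,135))}
def ray(n,u,v,crop=True):
    c=C[n]
    if crop:u,v=c['k'][0]+u/4,c['k'][1]+v/4
    d=R.from_euler('xyz',c['o']).apply([(u-c['c'][0])/c['f'],(v-c['c'][1])/c['f'],1]);return c['p'],d/np.linalg.norm(d)
def tri(s,t):
    A=0;b=0
    for p,d in(ray('s',*s),ray('t',*t)):
        M=np.eye(3)-np.outer(d,d);A=A+M;b=b+M@p
    x=np.linalg.solve(A,b);return x,[np.linalg.norm(np.cross(d,x-p)) for p,d in(ray('s',*s),ray('t',*t))][0]
def atz(n,u,v,z):
    p,d=ray(n,u,v);return p+d*(z-p[2])/d[2]
def proj(n,X):
    c=C[n];q=R.from_euler('xyz',c['o']).inv().apply(np.array(X)-c['p']);u=q[...,:2]/q[...,2:]*c['f']+c['c']
    return (u-c['k'])*4
E
python3 - <<'E'
from h import *
np.set_printoptions(precision=1,suppress=True)
print('peg',*tri((213,65),(497,497)));print('post',*tri((232,178),(505,408)))
print('pin+x',*tri((446,264),(334,263)))
a,b=atz('t',334,263,115),atz('t',343,357,115);print('pins',a,b)
print('plate edge corners top',atz('t',547,170,10),atz('t',578,530,10), 'scene',atz('s',282,582,10),atz('s',138,328,10))
e1=atz('t',547,170,10);e2=atz('t',578,530,10)
pc=(a+b)/2;pad=atz('t',693,257,198);print('pad',pad)
d=pad-pc;print('len',np.hypot(*d[:2]),'yaw lever',np.degrees(np.arctan2(d[0],-d[1])), 'yaw edge',np.degrees(np.arctan2((e1-e2)[1],(e1-e2)[0])),'pins',np.degrees(np.arctan2((a-b)[1],(a-b)[0])))
print('lid edge',atz('t',138,153,138),atz('t',160,492,138))
y=np.arctan2(d[0],-d[1])
for n in'st':
  Rz=R.from_euler('z',y).as_matrix()
  for s in((-18,-30),(18,-30),(18,30),(-18,30)):
    th=.38; l=210-s[1]; X=[s[0],-(l*np.cos(th))+6*np.sin(th)*1,115+l*np.sin(th)+6*np.cos(th)]
    print(n,proj(n,np.r_[pc[:2],0]+Rz@X))
  print()
E
```

```text
peg [478.9 -48.7 186.2] 0.11624618903847088
post [534.7 -58.1 143.4] 0.0690585292371829
pin+x [627.5  37.  118. ] 1.2776486704848846
pins [628.7  38.3 115. ] [571.8  34.  115. ]
plate edge corners top [ 714.4 -101.8   10. ] [ 476.4 -112.7   10. ] scene [718.8 -99.4  10. ] [ 481.4 -110.6   10. ]
pad [ 607.2 -159.1  198. ]
len 195.3703051414744 yaw lever 2.0410850745557654 yaw edge 2.6355604924171834 pins 4.238206240272261
lid edge [691.8 151.7 138. ] [491.4 139.6 138. ]
s [ 25.2 184.2]
s [ 44.4 221.2]
s [153.3 229. ]
s [131.8 192.9]

t [746.5 281.6]
t [740.5 216.9]
t [632.  233.2]
t [637.2 296.6]
```

```bash
python3 -m crank '[[0.18,-0.16,0,0,0,0.42,1],[0.18,-0.16,0,0,0,0.42,1],[0.18,-0.16,0,0,0,0.42,1],[0.18,-0.16,0,0,0,0.42,1],[0.18,-0.16,0,0,0,0.42,1]]' 30
```

```text
clock: 0.6
eef_pos: [354.2, -348.8, 250.0]
tcp_rot: [-3.141, 0.0, -0.0]
contact_force: [0.4, -0.1, 0.7]
opening: 0.142
grasp_force: 0.0
```

```bash
python3 -m crank '[[0.118,-0.25,0,0,0,0,1],[0.118,-0.25,0,0,0,0,1],[0.118,-0.25,0,0,0,0,1],[0.118,-0.25,0,0,0,0,1],[0.118,-0.25,0,0,0,0,1]]'
python3 -m crank '[[0,0,0,0,0,0,1],[0,0,0.03,0,0,0,1],[0,0,0.05,0,0,0,1],[0,0,0.05,0,0,0,1]]'
python3 - <<'E'
from rig import cams
import cv2,numpy as np
a=[cams.grab_frame(n)["image"][:,:,::-1] for n in("scene","top")]
cv2.imwrite("pics/p1.png",np.hstack([cv2.resize(a[0][180:330,205:305],None,fx=4,fy=4),cv2.resize(a[1][165:315,330:430],None,fx=4,fy=4)]))
E
```

```text
clock: 1.1
eef_pos: [461.0, -123.2, 250.3]
tcp_rot: [3.142, -0.0, -0.0]
contact_force: [0.4, -0.6, -0.0]
opening: 0.002
grasp_force: 0.0
clock: 1.5
eef_pos: [458.6, -124.9, 197.9]
tcp_rot: [-3.14, 0.005, -0.0]
contact_force: [0.0, -0.9, 0.2]
opening: -0.002
grasp_force: 0.0
```

View pics/p1.png

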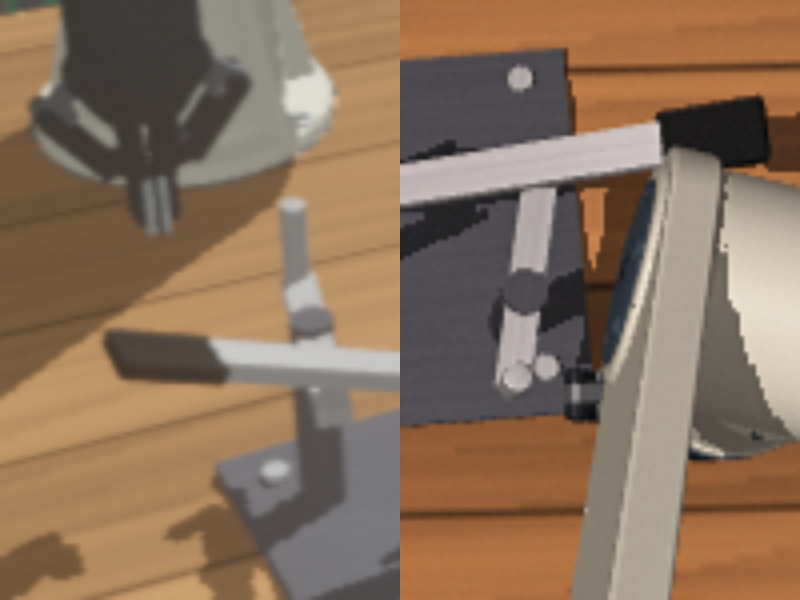

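The shut fingers stand just on the −y side of the peg: fingertips at crop-left (158,230), peg top at (292,205). I'll lower them and push the peg along its arc.

```bash
python3 -m crank '[[0.01,-0.02,0.02,0,0,0,1],[0.018,-0.035,0.027,0,0,0,1],[0.02,-0.043,0.027,0,0,0,1],[0.02,-0.05,0.027,0,0,0,1],[0.02,-0.055,0.027,0,0,0,1]]'
```

```text
clock: 2.1
eef_pos: [481.0, -70.2, 174.3]
tcp_rot: [3.141, -0.001, -0.0]
contact_force: [0.2, -0.3, 0.7]
opening: 0.002
grasp_force: 0.0
```

```bash
python3 -m crank '[[0.003,-0.008,0.002,0,0,0,1],[0.006,-0.016,0.002,0,0,0,1],[0.009,-0.022,0.002,0,0,0,1],[0.013,-0.028,0.002,0,0,0,1],[0.017,-0.032,0.002,0,0,0,1]]'
python3 -m crank '[[0.004,-0.003,0,0,0,0,1],[0.008,-0.006,0,0,0,0,1],[0.012,-0.008,0,0,0,0,1],[0.015,-0.01,0,0,0,0,1],[0.015,-0.01,0,0,0,0,1]]'
python3 - <<'E'
from rig import cams
import cv2,numpy as np
a=[cams.grab_frame(n)["image"][:,:,::-1] for n in("scene","top")]
cv2.imwrite("pics/p2.png",np.hstack([cv2.resize(a[0][180:330,225:325],None,fx=4,fy=4),cv2.resize(a[1][165:315,320:420],None,fx=4,fy=4)]))
E
```

```text
clock: 2.6
eef_pos: [498.0, -37.7, 171.3]
tcp_rot: [-3.142, 0.0, 0.0]
contact_force: [-1.9, -0.9, 0.5]
opening: -0.004
grasp_force: 0.6
clock: 3.1
eef_pos: [513.3, -28.1, 171.3]
tcp_rot: [-3.142, -0.001, -0.0]
contact_force: [-0.1, -0.6, 0.1]
opening: -0.002
grasp_force: 0.3
```

View pics/p2.png

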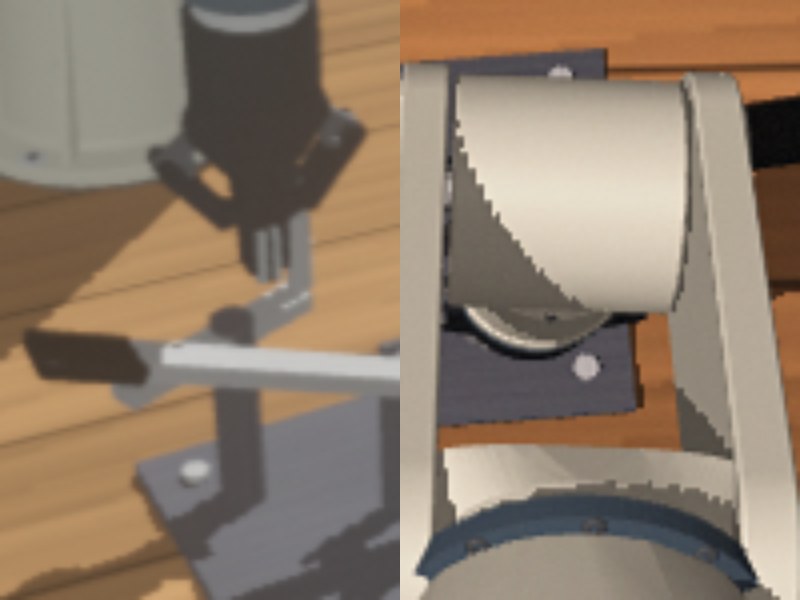

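The stop has swung: the peg top is at crop (300,215), which is full-frame (300,234). Next I'll compute its angle.

Run:
```python
from h import *
p,d=ray('s',300,233.5,False);X=p+d*(187-p[2])/d[2];v=X-np.array([534.7,-58.1,187]);print(X,v,np.hypot(*v[:2]),np.arctan2(v[1],-v[0])+.045)
```

```text
[510.17747911  -5.71240866 187.        ] [-24.52252089  52.38759134   0.        ] 57.84300957596703 1.177994538318814
```

```bash
python3 -m crank '[[0.004,-0.001,0,0,0,0,1],[0.008,-0.002,0,0,0,0,1],[0.008,-0.002,0,0,0,0,1],[0,0.012,0,0,0,0,1],[-0.01,0.025,-0.01,0,0,0,1]]'
python3 -m crank '[[0,0.01,-0.04,0,0,0,1],[0,0.03,-0.08,0,0,0,1],[0.03,0.07,-0.11,0,0,0,1],[0.06,0.1,-0.11,0,0,0,1],[0.1,0.113,-0.11,0,0,0,1]]'
```

```text
clock: 3.7
eef_pos: [501.3, -53.8, 180.5]
tcp_rot: [-3.141, 0.002, 0.001]
contact_force: [-0.0, -0.9, 0.0]
opening: 0.001
grasp_force: 0.0
clock: 4.2
eef_pos: [602.7, -170.6, 294.5]
tcp_rot: [3.14, -0.004, -0.003]
contact_force: [1.0, 1.4, 0.1]
opening: -0.003
grasp_force: 0.0
```

```bash
python3 -m crank '[[0.011,0.004,0.02,0,0,0,1],[0.011,0.004,0.045,0,0,0,1],[0.011,0.004,0.055,0,0,0,1],[0.011,0.004,0.055,0,0,0,1]]'
python3 - <<'E'
from rig import cams
import cv2,numpy as np
a=[cams.grab_frame(n)["image"][:,:,::-1] for n in("scene","top")]
cv2.imwrite("pics/p3.png",np.hstack([cv2.resize(a[0][190:340,210:310],None,fx=4,fy=4),cv2.resize(a[1][165:315,330:430],None,fx=4,fy=4)]))
E
```

```text
clock: 4.6
eef_pos: [611.8, -170.7, 235.2]
tcp_rot: [-3.141, 0.003, -0.001]
contact_force: [-0.5, 0.4, 0.6]
opening: 0.002
grasp_force: 0.0
```

View pics/p3.png

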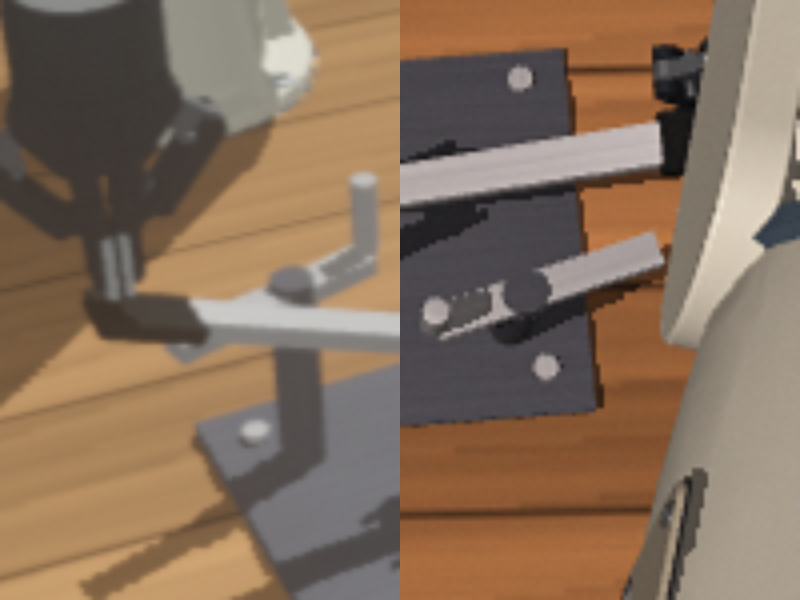

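The stop bar is well clear of the lever, with its end at top crop (655,245). The fingertips stand over the pad at scene crop (118,298). I'll press down along the pad's arc.

```bash
python3 -m crank '[[0.002,0.0,0.012,0,0,0,1],[0.003,0.004,0.028,0,0,0,1],[0.004,0.008,0.044,0,0,0,1],[0.004,0.011,0.06,0,0,0,1],[0.004,0.013,0.076,0,0,0,1]]'
python3 -m crank '[[0,0.001,0.014,0,0,0,1],[0,0.002,0.028,0,0,0,1],[0,0.002,0.038,0,0,0,1]]'
```

```text
clock: 5.2
eef_pos: [619.2, -184.9, 161.7]
tcp_rot: [3.138, -0.004, 0.0]
contact_force: [-1.2, -5.3, 10.1]
opening: 0.005
grasp_force: 4.9
clock: 5.5
eef_pos: [619.2, -186.2, 123.1]
tcp_rot: [3.14, -0.004, -0.0]
contact_force: [0.2, -0.6, 7.3]
opening: 0.003
grasp_force: 4.5
```

```bash
python3 -m crank '[[0,0,0.01,0,0,0,1],[0,-0.001,0.02,0,0,0,1],[0,-0.002,0.028,0,0,0,1],[0,-0.003,0.033,0,0,0,1],[0,-0.003,0.033,0,0,0,1]]'
python3 - <<'E'
from rig import cams
import cv2,numpy as np
a=[cams.grab_frame(n)["image"][:,:,::-1] for n in("scene","top")]
cv2.imwrite("pics/p4.png",np.vstack([cv2.resize(a[0][200:350,220:480],None,fx=2.9,fy=2),cv2.resize(a[1][130:280,180:440],None,fx=2.9,fy=2)]))
E
```

```text
clock: 6.0
eef_pos: [619.0, -182.2, 89.8]
tcp_rot: [3.141, -0.003, 0.0]
contact_force: [0.6, 0.3, 4.7]
opening: 0.002
grasp_force: 1.7
```

View pics/p4.png

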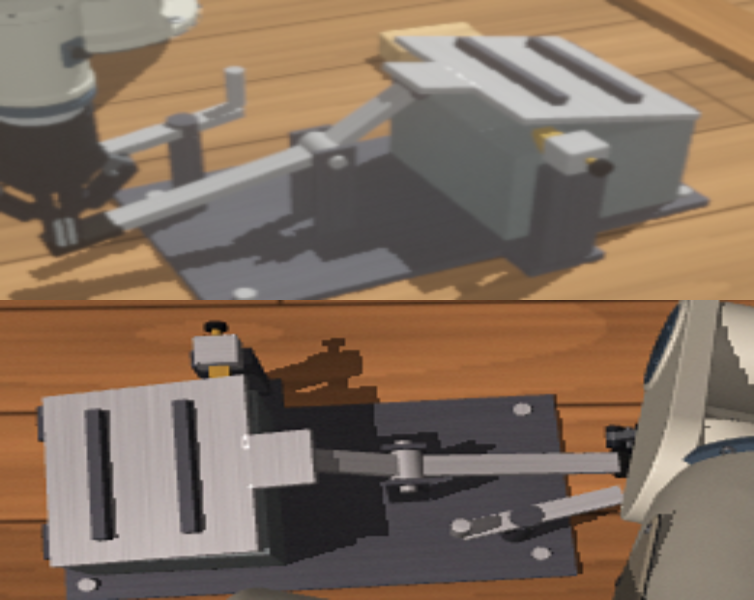

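The lid is raised, and the brass nose at top crop (218,371) now disappears beneath its edge. I'll let the lever up gently.

```bash
python3 -m crank '[[0,0,0.003,0,0,0,1],[0,0,0.003,0,0,0,1],[0,0.001,-0.01,0,0,0,1],[0,0.003,-0.022,0,0,0,1],[0,0.004,-0.036,0,0,0,1]]'
python3 -m crank '[[0,0,-0.015,0,0,0,1],[0,-0.001,-0.03,0,0,0,1],[0,-0.003,-0.045,0,0,0,1],[0,-0.007,-0.06,0,0,0,1],[0,-0.01,-0.075,0,0,0,1]]'
python3 -m crank '[[0,-0.004,-0.015,0,0,0,1],[0,-0.008,-0.03,0,0,0,1],[0,-0.01,-0.05,0,0,0,1],[0,-0.01,-0.08,0,0,0,1],[0,-0.01,-0.11,0,0,0,1]]'
python3 -m crank '[[-0.02,0.04,-0.02,0,0,0,1],[-0.04,0.08,-0.02,0,0,0,1],[-0.06,0.12,-0.02,0,0,0,1],[-0.08,0.16,-0.02,0,0,0,1],[-0.08,0.16,-0.02,0,0,0,1]]'
python3 - <<'E'
from rig import cams
import cv2,numpy as np
a=[cams.grab_frame(n)["image"][:,:,::-1] for n in("scene","top")]
cv2.imwrite("pics/p5.png",np.vstack([cv2.resize(a[0][200:350,220:480],None,fx=2.9,fy=2),cv2.resize(a[1][130:280,180:440],None,fx=2.9,fy=2)]))
E
```

```text
clock: 6.6
eef_pos: [617.3, -186.3, 126.5]
tcp_rot: [-3.141, 0.001, -0.0]
contact_force: [-0.8, 1.9, 3.2]
opening: 0.001
grasp_force: 1.6
clock: 7.1
eef_pos: [617.7, -175.8, 201.6]
tcp_rot: [-3.141, -0.0, -0.0]
contact_force: [0.3, 0.3, 0.6]
opening: 0.001
grasp_force: 0.4
clock: 7.6
eef_pos: [617.3, -165.8, 311.5]
tcp_rot: [-3.141, 0.001, 0.0]
contact_force: [0.6, -1.2, 0.2]
opening: 0.002
grasp_force: 0.0
clock: 8.1
eef_pos: [535.2, -330.2, 330.9]
tcp_rot: [3.14, 0.001, -0.004]
contact_force: [-0.0, 0.9, -0.2]
opening: -0.003
grasp_force: 0.0
```

View pics/p5.png

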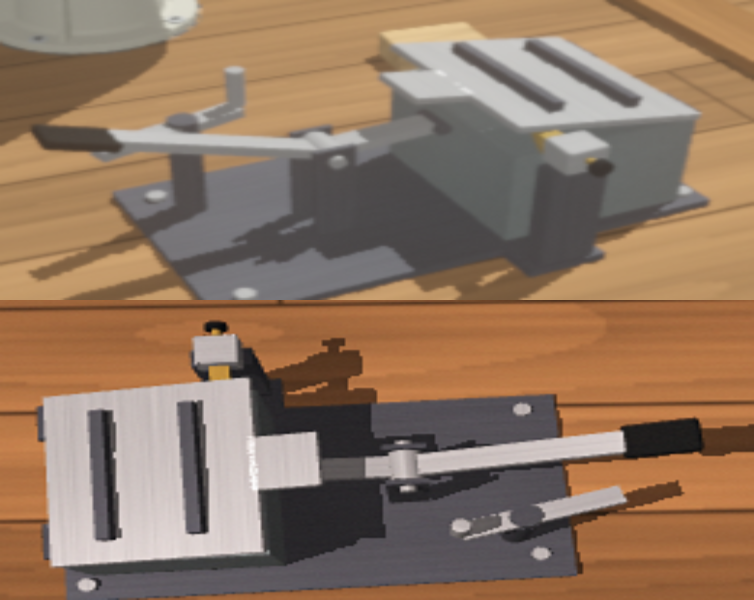

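The lever is back up, and the lid stays open on the catch: its front edge is raised at scene crop (430,85), with the nose hidden beneath it at (545,137). The stop is swung aside and the arm is clear.

```bash
python3 -c "
from rig import sign_off
print(sign_off())"
```

```text
the job is handed in; nothing more can be done
None
```

The stop is swung aside, the lever is released and back up, and the last camera view shows the lid resting open on the catch; the job was handed in after about 8 s of robot time.

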